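Open the child-latched door of a lacquer curing cabinet

TASK

The door of the small wooden curing cabinet stands ajar, held by the sprung plastic safety hook on its inner face. Reach down through the gap, press the hook down just far enough to clear its catch, gently so that it is not strained, and keep it down while you draw the door past the catch; then swing the door wide open, about square to the cabinet, without flinging it, and leave it so. Do not disturb the bowl, the pot or the bowl lid.

Things in the scene. Friction and masses are not known exactly. Their poses are not given: they have to be found in the camera images.
- cabinet: Fixed dark-wood cabinet, 240 deep (x) x 260 wide (y) x 206 mm tall, roof 6 mm thick; origin at the centre of its underside. Its open front faces -x (towards the robot); the front plane is at x = -120 mm in this frame. Its door hangs before the front on an upright hinge at the left (+y).
- catch_place (a point): Point on the roof's front edge above the hook. Under the roof here a steel catch is fixed: a tooth in front of the hook's barb and a rigid lip below. The catch was set by hand and its height is not measured: the hook must go down somewhere from 2 to 18 mm to clear the tooth; 2 mm deeper it runs onto the rigid lip, felt as a sharp rise of force.
- door (a joint): Opening angle of the door, rad: 0 shut, grows as the free edge swings out to the robot (clockwise from above), stop at 1.9. Starts ajar at 0.155 to 0.172; the hook stops it at about 0.18 until pressed down; the barb is past the tooth beyond about 0.27. Stiff hinge (0.25 N m): the door stays where it is left.
- door_hinge (a point): Point on the door's upright hinge axis, at mid height of the door: on the outer face at the left edge (cabinet frame x = -136, y = +120 mm).
- door_edge (a point): Top of the door's free edge, mid thickness, 202 mm above the table. The door is a wooden panel 240 wide, 194 tall, 15 mm thick; the edge is 240 mm from the hinge axis. The inner face lies 15 mm behind the outer face, which holds the hinge axis. Brass knob outside, 30 mm below the top and 30 mm from this edge.
- hook: White hook on the door, sliding down against a spring (2.5 N to start, then 0.2 N per mm, 24 mm travel). Origin: centre of the top of its press plate, 24 (x) x 34 (y) mm, 6 thick; 170 mm from the hinge along the door, 15 mm behind the inner face, 178 mm above the table when up. Turns with the door; x points into the cabinet. Strained above 25 N in all (finger, lip and tooth added).
- hook_barb (a point): Top of the upturned barb, on its front face, which bears on the tooth: at the end of the 18 mm wide tongue, 27 mm further in than the press plate's centre, 21 mm above the plate. From above only the plate shows, in the gap between door and roof, 27 to 31 mm wide there; the plate is 24 mm below the door's top, 28 mm below the roof's.
- bowl: Red lacquer bowl, 120 mm across, 60 mm high, upright on the table to the right; origin at the centre of its underside. Leave it alone.
- pot: Squat lidded pot, 64 mm across, 75 mm high, on the table to the left; origin at the centre of its underside. Leave it alone.
- bowl_lid: Dark red lacquer bowl lid, 104 mm across, 28 mm high, lying on the left half of the cabinet's roof; origin at the centre of its underside. Leave it alone.

How it is judged:
On the way:
1. the hook is pressed down by a finger while the door is drawn past the catch (value of joint door between 0.2 and 0.7 rad and height (world z) of hook below 0.1765 m and contact force between hook and the fingers above 0.5 N), for 0.05 s.
At the end, for the whole second after the job is handed in: The door stands open by more than 1.2 rad (69 degrees) and is at rest, the hook is let go and has sprung up again (within 1 mm), and the bowl, the pot and the bowl lid are each within 25 mm of where they started (value of joint door above 1.2 rad and velocity of joint door between -0.05 and 0.05 rad/s and height (world z) of hook above 0.177 m and distance of each of bowl, pot, bowl_lid from where it was at the start of the episode below 0.025 m); the robot touches nothing.
It fails at once if the hook is strained: the force on it, from all that touches it, goes over 25 N (contact force between hook and anything else above 25 N).
It fails at once if the door is flung: it turns faster than 2.5 rad/s (velocity of joint door above 2.5 rad/s).
It fails at once if the bowl is shifted by more than 25 mm (distance of bowl from where it was at the start of the episode above 0.025 m).
It fails at once if the pot is shifted by more than 25 mm (distance of pot from where it was at the start of the episode above 0.025 m).
It fails at once if the bowl lid is shifted by more than 25 mm (distance of bowl_lid from where it was at the start of the episode above 0.025 m).
It also fails if it takes over 58 s, if anything falls off the work surface, if the arm or the gripper's body presses on something with over 40 N, if the wrist force passes 120 N, or if a joint passes its speed limit or range.

ROBOT

A 6-joint arm with a two-finger parallel gripper is mounted at the origin on the work surface. World frame = base frame: x ahead of the robot, y to its left, z up, the work surface at z = 0. Lengths are in m, angles in rad, forces in N, time in s.
With the tool pointing down it reaches from about 0.2 to 0.875 m from the base axis. Payload 3.4 kg.
Tool frame: the origin (TCP) lies where the fingers leave the gripper's body, on its centre line; the fingertips stand 97 mm ahead of it and the grasp point (between the pads) lies 78 mm ahead of it (r.tcp_to_grasp is the distance from the TCP to the grasp point, in m); z points along the fingers, y is the line along which they close (so a half turn about z gives the same grasp; the last joint's range is limited). The gripper opens to 94 mm and grips with 3 to 60 N. Pads are 16 mm wide; open, the fingers measure 119 mm over their backs; the gripper's body (75 mm by 177 mm) begins 78 mm behind the grasp point.
Start: joints at [-1.278, 0.276, 1.505, -0, 1.361, -0.121], TCP at [0.231, -0.526, 0.303] pointing down, gripper open.
Joint ranges: [-2.89, 2.89], [-0.75, 2.08], [0.22, 2.7], [-1.18, 4.32], [0.11, 2.71], [-2.7, 2.7]. Speed limits (rad/s): [2.57, 2.57, 3.14, 3.14, 3.14, 3.14].

INTERFACE

Orientations are given as a unit quaternion [w, x, y, z].
In Python, from plant import r, imaging, regions_of gives the robot as it stands.
- The arm moves only by the shell command python3 -m inch 'ROWS' [FORCE]. ROWS is text: rows parted by semicolons, each of 7 numbers parted by spaces: the turn, a rotation vector about the tool's x, y, z in rad, then the shift along the tool's x, y, z in cm, then the gripper's target within -1 to 1 (fully open at 1, half-way at 0, shut at -1). A call has 1 to 20 rows; each row is the pose to reach, as a shift and turn from the pose commanded when the call began, along the tool's axes at that moment; what a row does not reach only later rows make up. A row lasts 1/10 s, in which the tool goes at most 50 mm and 8.59 degrees, less where a joint would pass 70% of its speed; a pose out of reach is approached as far as the arm can. A call with a gripper value outside its range is refused whole. The fingers move at their own pace and stop on an object; FORCE is the grip in N (left out, the last holds). Time passes only in rows, so rows that repeat a pose let the fingers close. It gives the time, the measured TCP pose, the force, the opening and the grip force at its end, in the units of the state.
- r.get_state(): the state, without advancing time (a new reading comes with each control period).
- imaging.snapshot(name): name is "scene" or "top"; returns (picture, depth): 480x640x3 uint8, red, green, blue; 480x640 float32, m along the optical axis (not along the pixel's ray), 0 where there is no reading.
- imaging.get_calibration(name): a dict with "vertical_fov" (degrees; the focal length in pixels is half the picture's height over the tangent of half this angle, whatever the lens; pixels are square), "cx", "cy" (the principal point, pixels), "distortion" ([k1, k2, p1, p2, k3] as OpenCV has them; the pictures are not rectified), "cam_to_world" (4x4, takes a point from camera to world coordinates). Camera axes: x right, y down, z forward; pixel columns grow to the right and rows downward; lengths in m; the calibration is good to about 2 mm. A picture is of the moment at which its call begins. get_calibration takes no time and is no camera call.
- r.hand_in(): hands the job in; it is judged then, once.
Trained networks look in the newest picture that a camera, given by its name, has taken for a name from the list of things; names that differ only in an ending like _2 or _b are one class to them, and where a whole thing is asked for, a point or a joint stands for the part that bears it (a point fixed in the world has none). Each returns a list of dicts, best first, with "confidence" (0 to 1); they miss things now and then, are a little off and sometimes report something else, mostly with a low value. They report only what shows in the picture. A call takes as long as a camera call.
- regions_of(name, camera): "region" (480x640 bool, what is visible of it) and "bbox" ([left, top, width, height] in pixels, round what is visible of it).
The state is a dict: "clock": time; "joints": joint angles; "dq": joint speeds; "effort": joint torques, N m; "eef_pos": TCP position; "tool_rot": TCP orientation; "contact_force": force on the tool from outside, world axes, zero at the start; "torque": the same for the moment, N m; "opening": finger opening in m; "gripper_force": force on a finger pad.
Only numpy, scipy, OpenCV 4.12 (cv2) and the standard library are available. Lean on these libraries where they do the work, as an engineer would, in place of code of your own. Each camera call takes 0.05 s, during which the arm holds its last target. There are 200 camera calls.

## Working session

There is one attempt and no reset: what is moved stays moved. The work goes in short steps, Python scripts to look and compute and a shell command to move; the robot and the scene stay as the last step left them, time stands still between calls to the robot, and variables do not carry over. Pictures are saved under pics/ and viewed, at most 10 in all, crops included, and the job is handed in when it is done.

```bash
ls; mkdir -p pics; cat > h.py <<'E'
import numpy as np, cv2
from plant import r, imaging, regions_of
def K(name):
    c=imaging.get_calibration(name); f=240/np.tan(np.radians(c["vertical_fov"])/2)
    return np.array([[f,0,c["cx"]],[0,f,c["cy"]],[0,0,1.]]),np.array(c["distortion"],float),np.array(c["cam_to_world"])
def world(name,depth):
    k,d,T=K(name); v,u=np.mgrid[0:480,0:640]
    p=cv2.undistortPointsIter(np.stack([u,v],-1).reshape(-1,1,2).astype(np.float64),k,d,None,None,(3,50,1e-9)).reshape(480,640,2)
    P=np.dstack([p*depth[...,None],depth])
    return P@T[:3,:3].T+T[:3,3]
def proj(name,pts):
    k,d,T=K(name); Ti=np.linalg.inv(T)
    return cv2.projectPoints(np.array(pts,float).reshape(-1,3),cv2.Rodrigues(Ti[:3,:3])[0],Ti[:3,3],k,d)[0].reshape(-1,2)
E
python3 - <<'E'
from h import *
for n in("scene","top"):
    im,d=imaging.snapshot(n); cv2.imwrite(f"pics/{n}0.png",im[...,::-1]); W=world(n,d); np.savez(f"/tmp/{n}0.npz",im=im,d=d,W=W)
    print(n,K(n)[2][:3,3].round(3))
    for t in("cabinet","door","hook","bowl","pot","bowl_lid"):
        for q in regions_of(t,n)[:2]:
            m=q["region"]&(d>0); P=W[m]
            if len(P): print(t,round(q["confidence"],2),q["bbox"],m.sum(),"med",np.median(P,0).round(3),"min",np.percentile(P,2,axis=0).round(3),"max",np.percentile(P,98,axis=0).round(3))
E
python3 -c "
from plant import r;print(r.get_state())"
```

```text
pics
scene [ 1.675 -0.47   1.212]
cabinet 0.66 [246.8, 243.8, 149.3, 156.7] 15279 med [ 0.843 -0.072  0.196] min [ 0.63  -0.173  0.01 ] max [0.909 0.099 0.209]
door 0.9 [245.4, 243.5, 89.1, 75.3] 965 med [ 0.632 -0.119  0.194] min [ 0.585 -0.172  0.052] max [0.639 0.045 0.205]
bowl 0.9 [144.2, 269.4, 50.1, 39.5] 1254 med [ 0.431 -0.338  0.036] min [ 0.398 -0.392  0.001] max [ 0.513 -0.285  0.062]
pot 0.9 [402.9, 190.9, 17.4, 31.5] 497 med [0.405 0.462 0.05 ] min [0.367 0.439 0.001] max [0.422 0.497 0.08 ]
bowl_lid 0.62 [308.7, 270.5, 45.8, 32.7] 1090 med [ 0.794 -0.015  0.219] min [ 0.736 -0.055  0.206] max [0.828 0.036 0.236]
bowl_lid 0.43 [146.1, 269.9, 46.4, 41.6] 1277 med [ 0.431 -0.339  0.035] min [ 0.395 -0.391 -0.   ] max [ 0.513 -0.288  0.062]
top [0.486 0.052 1.31 ]
cabinet 0.78 [314.1, 71.9, 139.2, 162.3] 14705 med [ 0.732 -0.051  0.206] min [ 0.619 -0.162  0.012] max [0.891 0.095 0.211]
cabinet 0.45 [156.1, 300.4, 33.6, 28.2] 714 med [0.39  0.462 0.073] min [0.359 0.441 0.001] max [0.417 0.497 0.08 ]
door 0.93 [335.4, 188.4, 115.6, 45.3] 2250 med [ 0.622 -0.074  0.179] min
[... 520 characters left out ...]
2 0.237]
{'clock': 0.7, 'joints': array([-1.27800539e+00,  2.75874090e-01,  1.50492140e+00, -3.77821246e-06,
        1.36067394e+00, -1.20993852e-01]), 'dq': array([-0.00081563, -0.00023548, -0.00044647,  0.0018096 , -0.00177757,
       -0.00048305]), 'effort': array([-5.32242120e-04, -4.04315186e+01, -2.37454730e+01,  7.04326783e-02,
        2.48975266e-02, -1.01675732e-05]), 'eef_pos': array([ 0.23119775, -0.52649378,  0.30269926]), 'tool_rot': array([6.15427642e-05, 9.78673919e-01, 2.05419950e-01, 3.44505676e-06]), 'contact_force': array([-0.10741294,  0.17769754,  0.25117593]), 'torque': array([-0.00636602, -0.02027465, -0.01378545]), 'gripper_force': 0.0, 'opening': 0.09447245974985015}
```

```bash
python3 - <<'E'
from h import *
q=np.load("/tmp/top0.npz"); W=q["W"]; im=q["im"]
cv2.imwrite("pics/topcrop.png",cv2.resize(im[60:250,310:470,::-1],None,fx=4,fy=3.1579*1,interpolation=cv2.INTER_CUBIC) if 0 else cv2.resize(im[110:250,310:470,::-1],None,fx=4,fy=4,interpolation=cv2.INTER_CUBIC))
P=W.reshape(-1,3)
d=q["d"].reshape(-1)>0
roof=d&(abs(P[:,2]-.207)<.006)&(P[:,0]>.58)&(P[:,0]<.95)&(abs(P[:,1]+.03)<.2)
m=roof.reshape(480,640).astype(np.uint8)
n,l,s,c=cv2.connectedComponentsWithStats(m)
for i in range(1,n):
    if s[i,4]>60:
        Q=P[(l.reshape(-1)==i)]; R=cv2.minAreaRect((Q[:,:2]*1000).astype(np.float32)); print(s[i],np.median(Q[:,2]).round(4),R,cv2.boxPoints(R).round(1).tolist())
E
```

```text
[  314    72   140   137 12691] 0.2065 ((749.5433349609375, -34.04542541503906), (295.451904296875, 263.0042419433594), 7.784668922424316) [[585.4000244140625, 76.19999694824219], [621.0, -184.3000030517578], [913.7000122070312, -144.3000030517578], [878.0999755859375, 116.30000305175781]]
```

View pics/topcrop.png

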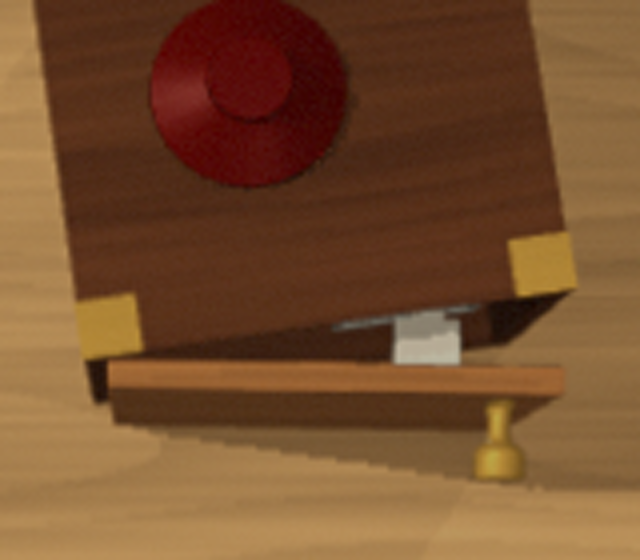

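The crop shows the door's top strip (crop row ~377), the white hook plate in the gap at crop (428,340), i.e. pixel (417,195), and the knob at (498,460). The cabinet fit (yaw ≈ 0.136, hinge ≈ (0.626, 0.070)) puts the hook at (0.651, -0.101), and the network gives (0.652, -0.100). I'll go above it now.

```bash
python3 -m inch '0 0 0 0 0 -5 -1; 0 0 0.1 5 -2 -6 -1; 0 0 0.443 55.5 -22.2 -6 -1; 0 0 0.443 55.5 -22.2 -6 -1; 0 0 0.443 55.5 -22.2 -6 -1; 0 0 0.443 55.5 -22.2 -6 -1; 0 0 0.443 55.5 -22.2 -6 -1; 0 0 0.443 55.5 -22.2 -6 -1; 0 0 0.443 55.5 -22.2 -6 -1; 0 0 0.443 55.5 -22.2 -6 -1; 0 0 0.443 55.5 -22.2 -6 -1; 0 0 0.443 55.5 -22.2 -6 -1; 0 0 0.443 55.5 -22.2 -6 -1; 0 0 0.443 55.5 -22.2 -6 -1; 0 0 0.443 55.5 -22.2 -6 -1; 0 0 0.443 55.5 -22.2 -6 -1; 0 0 0.443 55.5 -22.2 -6 -1; 0 0 0.443 55.5 -22.2 -6 -1; 0 0 0.443 55.5 -22.2 -6 -1; 0 0 0.443 55.5 -22.2 -6 -1' 20
python3 - <<'E'
from h import *
from scipy.spatial.transform import Rotation as R
s=r.get_state(); print(s["joints"].round(3)); w=s["tool_rot"]; print(R.from_quat(w,scalar_first=True).as_matrix().round(4))
im,d=imaging.snapshot("scene"); o=im[200:360,220:420,::-1]; cv2.imwrite("pics/s1.png",cv2.resize(o,None,fx=4,fy=3.75,interpolation=cv2.INTER_CUBIC))
print(proj("scene",s["eef_pos"]+[0,0,-.097]))
E
```

```text
clock: 2.7
eef_pos: [0.6497, -0.1008, 0.363]
tool_rot: [0.0, 1.0, -0.015, 0.0]
contact_force: [-0.1, 0.2, 0.3]
opening: 0.0006
gripper_force: 0.0
[-0.26   0.38   1.203 -0.     1.558  1.342]
[[ 9.995e-01 -3.030e-02  3.000e-04]
 [-3.030e-02 -9.995e-01 -2.000e-04]
 [ 3.000e-04  2.000e-04 -1.000e+00]]
[[274.31186495 247.5779901 ]]
```

View pics/s1.png

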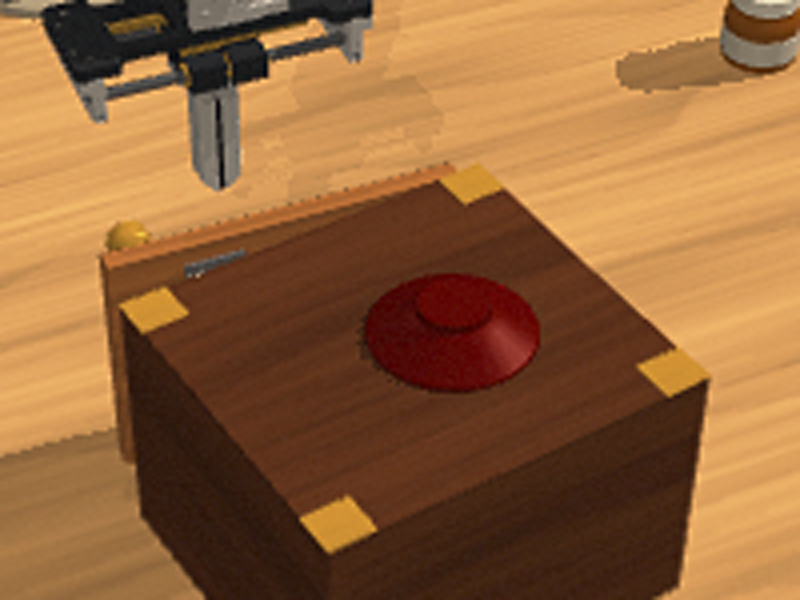

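The closed fingers hang over the gap with their tips at crop (220,185). A grey steel catch shows at the roof's front edge, crop (185–245, 262), so I'll measure how much of the gap it leaves.

```bash
python3 - <<'E'
from h import *
for n,(v0,v1,u0,u1) in dict(scene=(262,278,262,286),top=(183,201,390,434)).items():
    q=np.load(f"/tmp/{n}0.npz"); W=q["W"][v0:v1,u0:u1].reshape(-1,3); c=q["im"][v0:v1,u0:u1].reshape(-1,3).astype(int)
    g=(c.max(1)-c.min(1)<25)&(c.max(1)>60)
    P=W[g]; 
    for i in np.argsort(P[:,1])[::4]: print(n,P[i].round(4),c[g][i])
q=np.load("/tmp/top0.npz")
print(q["W"][184:212,417].round(4), q["im"][184:212,417].sum(1))
E
```

```text
scene [ 0.639  -0.1221  0.188 ] [69 70 67]
scene [ 0.6378 -0.1194  0.1789] [118 110 100]
scene [ 0.6364 -0.116   0.1833] [70 64 63]
scene [ 0.6393 -0.1117  0.1842] [73 69 65]
scene [ 0.6367 -0.108   0.1839] [70 65 63]
scene [ 0.6331 -0.1039  0.1826] [91 85 83]
scene [ 0.6379 -0.0977  0.1843] [70 66 63]
scene [ 0.6353 -0.0914  0.1797] [65 60 58]
scene [ 0.6361 -0.0861  0.1852] [91 86 84]
top [ 0.6697 -0.1285  0.1625] [71 58 47]
top [ 0.6698 -0.122   0.1622] [98 93 82]
top [ 0.669  -0.1169  0.1673] [102  98  87]
top [ 0.6658 -0.0916  0.1609] [118 113  99]
top [ 0.6655 -0.0848  0.1634] [98 90 79]
top [ 0.6632 -0.0781  0.1646] [96 90 79]
top [ 0.6631 -0.0715  0.1655] [91 83 72]
top [ 0.6607 -0.067   0.1669] [87 77 65]
top [ 0.6617 -0.0589  0.1608] [101  96  85]
top [ 0.6594 -0.0523  0.1619] [69 56 45]
[[ 0.6693 -0.0988  0.2059]
 [ 0.6673 -0.0988  0.205 ]
 [ 0.6649 -0.0985  0.2069]
 [ 0.6632 -0.0989  0.204 ]
 [ 0.6644 -0.1017  0.1832]
 [ 0.6627 -0.102   0.1803]
 [ 0.661  -0.1024  0.1772]
 [ 0.6585 -0.102   0.1798]
 [ 0.6563 -0.102   0.1797]
 [ 0.6546 -0.1024  0.1768]
 [ 0.6523 -0.1022  0.1776]
 [ 0.6498 -0.1018  0.1804]
 [ 0.6478 -0.1019  0.179 ]
 [ 0.6455 -0.1018  0.1799]
 [ 0.6439 -0.1022  0.1763]
 [ 0.6418 -0.1022  0.176 ]
 [ 0.6392 -0.1017  0.1793]
 [ 0.6339 -0.0986  0.2024]
 [ 0.6317 -0.0985  0.203 ]
 [ 0.6301 -0.0989  0.1997]
 [ 0.6273 -0.0981  0.2048]
 [ 0.6257 -0.0986  0.2009]
 [ 0.6233 -0.0983  0.2031]
 [ 0.6211 -0.0981  0.2042]
 [ 0.6195 -0.0987  0.1999]
 [ 0.6189 -0.1004  0.1869]
 [ 0.6193 -0.1032  0.1658]
 [ 0.6189 -0.1053  0.15  ]] [165 156 159 237 378 379 378 380 378 387 444 503 502 504 514 524 484 306
 300 287 280 293 305 282 176 151 157 164]
```

```bash
python3 -m inch '0 0 0 -0.1 0 2 -1; 0 0 0 -0.1 0 4 -1; 0 0 0 -0.1 0 6 -1; 0 0 0 -0.1 0 7 -1; 0 0 0 -0.1 0 8 -1; 0 0 0 -0.1 0 8.3 -1; 0 0 0 -0.1 0 8.3 -1; 0 0 0 -0.1 0 8.3 -1'; python3 -m inch '0 0 0 0 0 0.1 -1; 0 0 0 0 0 0.2 -1;0 0 0 0 0 0.3 -1;0 0 0 0 0 0.3 -1'; python3 -m inch '0 0 0 0 0 0.1 -1; 0 0 0 0 0 0.2 -1;0 0 0 0 0 0.3 -1;0 0 0 0 0 0.3 -1'
```

```text
clock: 3.55
eef_pos: [0.6495, -0.1002, 0.2805]
tool_rot: [0.0, 1.0, -0.015, 0.001]
contact_force: [-0.8, 0.2, 0.3]
opening: 0.0005
gripper_force: 0.0
clock: 3.95
eef_pos: [0.649, -0.1, 0.2766]
tool_rot: [0.0, 1.0, -0.015, -0.0]
contact_force: [-0.4, 0.8, -0.2]
opening: 0.0004
gripper_force: 0.0
clock: 4.35
eef_pos: [0.6491, -0.1001, 0.2739]
tool_rot: [0.0, 1.0, -0.015, 0.0]
contact_force: [-0.7, 0.3, 2.0]
opening: 0.0002
gripper_force: 1.2
```

```bash
for i in 1; do python3 -m inch '0 0 0 0 0 0.05 -1;0 0 0 0 0 0.1 -1;0 0 0 0 0 0.1 -1'|egrep 'pos|force'; python3 -m inch '0 0 0 0 0 0.05 -1;0 0 0 0 0 0.1 -1;0 0 0 0 0 0.1 -1'|egrep 'pos|force'; python3 -m inch '0 0 0 0 0 0.05 -1;0 0 0 0 0 0.1 -1;0 0 0 0 0 0.1 -1'|egrep 'pos|force'; done
```

```text
eef_pos: [0.6492, -0.1001, 0.2728]
contact_force: [0.3, -0.5, 3.5]
gripper_force: 1.3
eef_pos: [0.6492, -0.1001, 0.2717]
contact_force: [-1.5, 0.2, 2.6]
gripper_force: 1.4
eef_pos: [0.6492, -0.1001, 0.2707]
contact_force: [-0.5, 0.4, 3.7]
gripper_force: 1.5
```

```bash
g(){ tee /tmp/o | egrep 'eef|contact'; awk '/contact/{gsub("[],]","");exit !($4<7.5)}' /tmp/o; }
python3 -m inch '0 0 0 0 0 0.05 -1;0 0 0 0 0 0.05 -1'|g && python3 -m inch '0 0 0 0 0 0.05 -1;0 0 0 0 0 0.05 -1'|g && python3 -m inch '0 0 0 0 0 0.05 -1;0 0 0 0 0 0.05 -1'|g && python3 -m inch '0 0 0 0 0 0.05 -1;0 0 0 0 0 0.05 -1'|g && python3 -m inch '0 0 0 0 0 0.05 -1;0 0 0 0 0 0.05 -1'|g && python3 -m inch '0 0 0 0 0 0.05 -1;0 0 0 0 0 0.05 -1'|g && python3 -m inch '0 0 0 0 0 0.05 -1;0 0 0 0 0 0.05 -1'|g && python3 -m inch '0 0 0 0 0 0.05 -1;0 0 0 0 0 0.05 -1'|g && python3 -m inch '0 0 0 0 0 0.05 -1;0 0 0 0 0 0.05 -1'|g && python3 -m inch '0 0 0 0 0 0.05 -1;0 0 0 0 0 0.05 -1'|g
```

```text
eef_pos: [0.6492, -0.1001, 0.2702]
contact_force: [-0.3, -0.2, 2.6]
eef_pos: [0.6492, -0.1001, 0.2697]
contact_force: [-0.8, -0.6, 3.2]
eef_pos: [0.6492, -0.1001, 0.2691]
contact_force: [0.8, -0.1, 2.8]
eef_pos: [0.6492, -0.1, 0.2687]
contact_force: [-0.7, 0.1, 2.1]
eef_pos: [0.6492, -0.1001, 0.2682]
contact_force: [0.1, -0.2, 3.6]
eef_pos: [0.6492, -0.1001, 0.2676]
contact_force: [0.4, -0.5, 3.5]
eef_pos: [0.6492, -0.1, 0.2672]
contact_force: [-0.4, 0.3, 4.0]
eef_pos: [0.6492, -0.1001, 0.2667]
contact_force: [-0.1, -0.3, 4.4]
eef_pos: [0.6492, -0.1, 0.2662]
contact_force: [-0.2, 0.1, 3.4]
eef_pos: [0.6491, -0.1001, 0.2661]
contact_force: [0.2, 0.0, 5.0]
```

```bash
python3 -m inch '0 0 0 0 0 0.03 -1;0 0 0 0 0 0.03 -1'|egrep 'eef|contact'; python3 -c "
from plant import r
print([float(r.get_state()['contact_force'][2]) for _ in range(3)])"
```

```text
eef_pos: [0.6491, -0.1, 0.2661]
contact_force: [-0.8, 0.2, 5.4]
[5.3612914091268085, 5.3612914091268085, 5.3612914091268085]
```

```bash
python3 -m inch '0 0 0 0 0 0.05 -1;0 0 0 0 0 0.05 -1;0 0 0 0 0 0.05 -1'|egrep 'eef|contact'
```

```text
eef_pos: [0.6491, -0.1, 0.2661]
contact_force: [-0.2, -0.1, 8.8]
```

Lip confirmed at TCP z = 0.2661: no motion while the force rises. Now back up to the middle of the 2 mm window.

```bash
python3 -m inch '0 0 0 0 0 -0.2 -1;0 0 0 0 0 -0.2 -1;0 0 0 0 0 -0.2 -1'|egrep 'eef|contact'
```

```text
eef_pos: [0.6492, -0.1, 0.2668]
contact_force: [1.0, -0.6, 3.9]
```

```bash
python3 -m inch '0 0 0.01 -0.17 0.03 -0.02 -1;0 0 0.02 -0.35 0.06 -0.02 -1;0 0 0.03 -0.55 0.08 -0.02 -1;0 0 0.04 -0.75 0.1 -0.02 -1; 0 0 0.04 -0.75 0.1 -0.02 -1'|egrep 'eef|contact'
python3 - <<'E'
from h import *
im,d=imaging.snapshot("top"); W=world("top",d)
for q in regions_of("door","top")[:1]:
    m=q["region"]&(abs(W[...,2]-.202)<.006); P=W[m][:,:2]; L=cv2.fitLine(P.astype(np.float32),cv2.DIST_HUBER,0,.01,.01).ravel(); print(L,np.arctan2(L[0],L[1]))
q=np.load("/tmp/top0.npz");W0=q["W"]
m=(abs(W0[...,2]-.202)<.006)&(W0[...,0]>.6)&(W0[...,0]<.637)&(W0[...,1]>-.15)&(W0[...,1]<.03); L=cv2.fitLine(W0[m][:,:2].astype(np.float32),cv2.DIST_HUBER,0,.01,.01).ravel(); print("before",L,np.arctan2(L[0],L[1]))
E
```

```text
eef_pos: [0.6412, -0.101, 0.2671]
contact_force: [0.7, 0.1, 3.4]
[ 8.359258e-02  9.965000e-01  6.238054e-01 -3.040380e-04] 0.08369023
before [ 0.02082539  0.9997831   0.62720686 -0.06116173] 0.020826893
```

```bash
python3 -m inch '0 0 0.02 -0.34 0.05 0 -1;0 0 0.04 -0.68 0.08 0 -1;0 0 0.06 -1.02 0.13 0 -1;0 0 0.08 -1.37 0.16 0 -1;0 0 0.1 -1.71 0.19 0 -1;0 0 0.12 -2.05 0.2 0 -1;0 0 0.12 -2.05 0.2 0 -1'|egrep 'eef|contact'
python3 - <<'E'
from h import *
im,d=imaging.snapshot("top"); W=world("top",d)
cv2.imwrite("pics/t2.png",cv2.resize(im[110:250,310:470,::-1],None,fx=4,fy=4))
im,d=imaging.snapshot("scene"); o=im[200:360,220:420,::-1]; cv2.imwrite("pics/s2.png",cv2.resize(o,None,fx=4,fy=3.75))
E
```

```text
eef_pos: [0.6201, -0.1017, 0.2671]
contact_force: [-1.0, -2.9, 4.1]
```

View pics/s2.png

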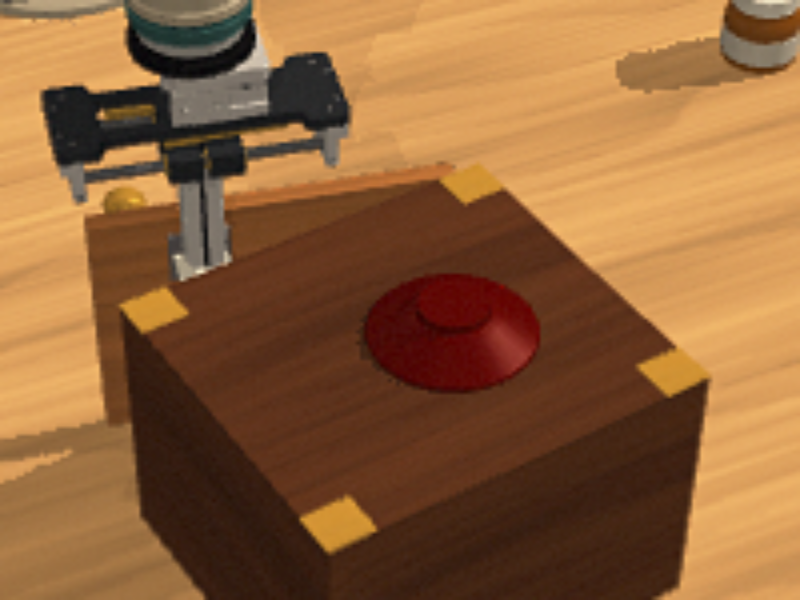

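View pics/t2.png

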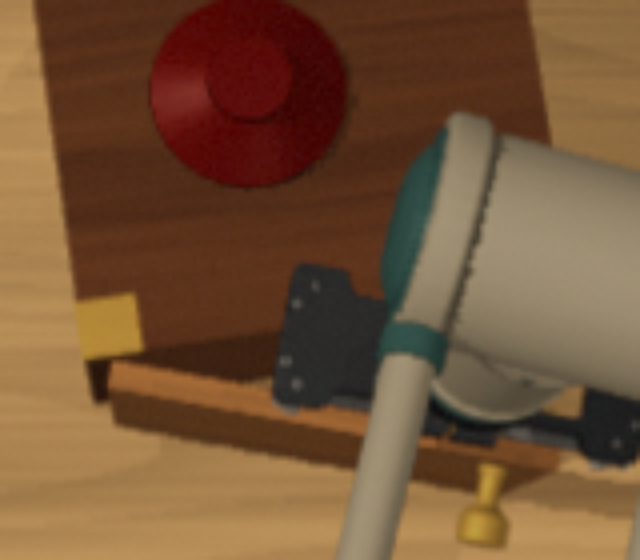

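The scene view shows the door edge swung out, with the finger in the gap on the plate at crop (200,265). The top view agrees: the door is now skewed at about 0.33 rad, past the tooth. I'll draw it a little further, then lift off the hook.

```bash
python3 -m inch '0 0 0.02 -0.34 0.04 0 -1;0 0 0.04 -0.68 0.08 0 -1;0 0 0.06 -1.02 0.12 0 -1;0 0 0.08 -1.37 0.16 0 -1;0 0 0.1 -1.71 0.18 0 -1;0 0 0.1 -1.71 0.18 0 -1;0 0 0.1 -1.71 0.18 0 -1'|egrep 'eef|contact'
python3 -m inch '0 0 0 0 0 -0.2 -1;0 0 0 0 0 -0.4 -1;0 0 0 0 0 -0.6 -1;0 0 0 0 0 -0.8 -1;0 0 0 0 0 -1.0 -1;0 0 0 0 0 -1.2 -1;0 0 0 0 0 -1.4 -1;0 0 0 0 0 -1.6 -1;0 0 0 0 0 -1.7 -1;0 0 0 0 0 -1.7 -1'|egrep 'eef|contact'
python3 -c "
from plant import r
print(r.get_state()['joints'])"
```

```text
eef_pos: [0.603, -0.0997, 0.2669]
contact_force: [0.0, -2.5, 4.5]
eef_pos: [0.604, -0.0999, 0.2842]
contact_force: [0.3, -0.4, -0.2]
[-2.77580447e-01  3.41789413e-01  1.45375168e+00  2.66904534e-05
  1.34569003e+00  1.58239951e+00]
```

```bash
python3 -m inch '0 0 0.03 -0.85 0.1 0 -1;0 0 0.05 -1.71 0.18 0 -1;0 0 0.08 -2.57 0.2 0 -1;0 0 0.1 -3.41 0.2 0 -1;0 0 0.13 -4.26 0.12 0 -1;0 0 0.15 -5.1 0.03 0 -1;0 0 0.18 -5.95 -0.12 0 -1;0 0 0.2 -6.8 -0.27 0 -1;0 0 0.23 -7.65 -0.5 0 -1;0 0 0.25 -8.48 -0.76 0 -1;0 0 0.28 -9.26 -1.07 0 -1;0 0 0.3 -10.03 -1.39 0 -1;0 0 0.33 -10.8 -1.78 0 -1;0 0 0.35 -11.55 -2.2 0 -1;0 0 0.38 -12.25 -2.67 0 -1;0 0 0.4 -12.95 -3.16 0 -1;0 0 0.43 -13.6 -3.7 0 -1;0 0 0.45 -14.3 -4.25 0 -1;0 0 0.48 -14.9 -4.85 0 -1;0 0 0.5 -15.3 -5.3 0 -1'|egrep 'eef|contact'
python3 - <<'E'
from h import *
print(r.get_state()["joints"].round(2))
im,d=imaging.snapshot("scene"); o=im[140:380,220:420,::-1]; cv2.imwrite("pics/s3.png",cv2.resize(im[100:400,130:450,::-1],None,fx=2,fy=2))
E
```

```text
eef_pos: [0.4715, -0.0052, 0.2841]
contact_force: [1.1, -1.9, 0.7]
[-0.16  0.13  1.74 -0.    1.27  2.2 ]
```

View pics/s3.png

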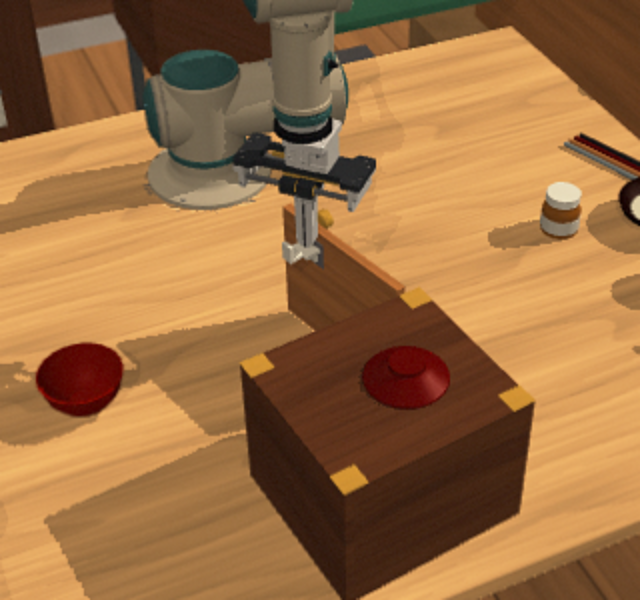

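The door stands about square, with the finger just above the hook plate at (300,250). Now I'll back off the face, lift and check.

```bash
python3 -m inch '0 0 0 0.15 0.1 0 -1;0 0 0 0.35 0.2 0 -1;0 0 0 0.35 0.2 -1 -1;0 0 0 0.35 0.2 -3 -1;0 0 0 0.35 0.2 -5 -1;0 0 0 0.35 0.2 -8 -1;0 0 0 0.35 0.2 -10 -1;0 0 0 3.5 2 -10 -1;0 0 0 7 4 -10 -1;0 0 0 10 10 -10 -1;0 0 0 10 14 -10 -1;0 0 0 10 14 -10 -1;0 0 0 10 14 -10 -1;0 0 0 10 14 -10 -1;0 0 0 10 14 -10 -1'
python3 - <<'E'
from h import *
for n in("top","scene"):
    im,d=imaging.snapshot(n); W=world(n,d)
    cv2.imwrite(f"pics/{n}4.png",im[...,::-1])
    for t in("door","hook","bowl","pot","bowl_lid"):
        for q in regions_of(t,n)[:1]:
            m=q["region"]&(d>0); P=W[m]; print(n,t,round(q["confidence"],2),np.median(P,0).round(3),np.percentile(P,95,axis=0).round(3))
            if t=="door":
                P=P[abs(P[:,2]-.202)<.006][:,:2]; L=cv2.fitLine(P.astype(np.float32),cv2.DIST_HUBER,0,.01,.01).ravel(); print(L, "door angle",.136+np.arctan2(L[0],L[1]))
E
```

```text
clock: 14.7
eef_pos: [0.444, -0.174, 0.3843]
tool_rot: [-0.0, 0.924, -0.384, 0.0]
contact_force: [0.7, -0.3, -0.6]
opening: 0.0005
gripper_force: 0.0
top door 0.62 [0.478 0.024 0.2  ] [0.608 0.061 0.205]
[0.9574729  0.28852314 0.5059136  0.02879974] door angle 1.4141123
top hook 0.5 [ 0.472 -0.012  0.179] [0.482 0.005 0.199]
top pot 0.67 [0.39  0.462 0.073] [0.414 0.493 0.079]
top bowl_lid 0.66 [ 0.774 -0.005  0.221] [0.818 0.036 0.236]
scene door 0.67 [0.484 0.014 0.161] [0.598 0.049 0.202]
[0.9592971  0.28239864 0.544095   0.03454557] door angle 1.4205028
scene hook 0.69 [ 0.475 -0.015  0.178] [0.487 0.005 0.198]
scene bowl 0.94 [ 0.431 -0.337  0.036] [ 0.509 -0.292  0.06 ]
scene pot 0.72 [0.404 0.462 0.045] [0.42  0.497 0.078]
scene bowl_lid 0.64 [ 0.794 -0.015  0.219] [0.826 0.032 0.234]
```

View pics/top4.png

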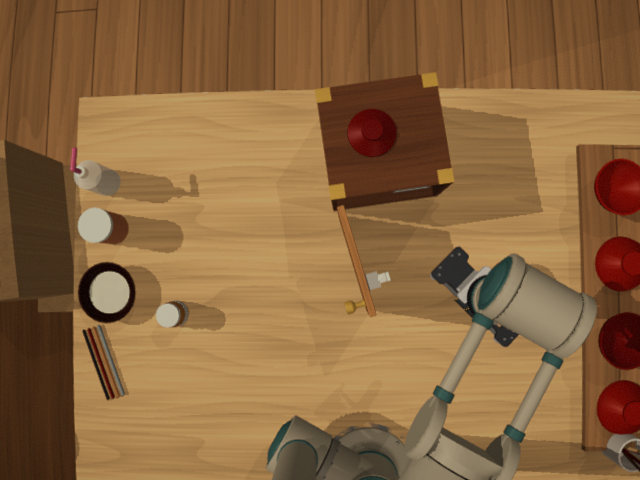

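The picture shows the door standing open along (340,208)–(373,315) at about 1.42 rad. The hook is free and up at (378,280), z ≈ 0.178, and the bowl, pot and lid have not moved. The arm is clear.

```bash
python3 -c "
from plant import r
print(r.hand_in())"
```

```text
the job is handed in; nothing more can be done
None
```

The job is handed in: the hook was pressed about 8 mm and held while the door was drawn past the catch, then let go; the door stands open at about 1.42 rad, and the bowl, pot and lid are where they were.

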